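Nudge the jig slide home against its hidden stop

ROBOT

A 6-joint arm with a two-finger parallel gripper is mounted at the origin on a cart in front of the work surface, level with it; the furniture and walls round the work are solid. World frame = base frame: x ahead of the robot, y to its left, z up, the work surface at z = 0. Lengths are in m, angles in rad, forces in N, time in s.
With the tool pointing down it reaches from about 0.225 to 0.875 m from the base axis. Payload 3.4 kg.
Tool frame: the origin (TCP) lies at the very end of the fingers, on their centre line; the grasp point (between the pads) lies 19 mm behind it; z points along the fingers, y is the line along which they close (so a half turn about z gives the same grasp; the last joint's range is limited). The gripper opens to 85 mm and grips with 20 to 120 N. Pads are 22 mm wide; open, the fingers measure 114 mm over their backs; the gripper's body (76 mm by 85 mm) begins 54 mm behind the grasp point. The pads swing forward as they close: fully open they stand 13 mm farther back than shut.
Start: joints at [-0.121, 0.276, 1.505, -0, 1.361, -0.121], TCP at [0.575, -0, 0.231] pointing down, gripper open.
Joint ranges: [-2.89, 2.89], [-0.75, 2.08], [0.22, 2.7], [-1.18, 4.32], [0.11, 2.71], [-2.7, 2.7]. Speed limits (rad/s): [2.57, 2.57, 3.14, 3.14, 3.14, 3.14].

INTERFACE

Orientations are given as a unit quaternion [w, x, y, z].
In Python, from rig import get_state, optics, sign_off gives the robot as it stands.
- The arm moves only by the tool send_rows, never from a script. Its argument "increments" is a list of rows, each an object with "gripper": the gripper's target within -1 to 1 (shut at 1, half-way at 0, fully open at -1); "linear": the shift along the world's x, y, z in m, a list of three; "delta_rot": the turn, a rotation vector about the world's x, y, z in rad, a list of three. In form: [{"gripper": gripper, "linear": [dx, dy, dz], "delta_rot": [rx, ry, rz]}, ...]. A call has 1 to 8 rows; each row is the pose to reach, as a shift and turn from the pose commanded when the call began; what a row does not reach only later rows make up. A row lasts 1/10 s, in which the tool goes at most 50 mm and 8.59 degrees, less where a joint would pass 70% of its speed; a pose out of reach is approached as far as the arm can. A call with a gripper value outside its range is refused whole. The fingers move at their own pace and stop on an object; "newtons" is the grip in N (left out, the last holds). Time passes only in rows, so rows that repeat a pose let the fingers close. It gives the time, the measured TCP pose, the force, the opening and the grip force at its end, in the units of the state.
- get_state(): the state, without advancing time (a new reading comes with each control period).
- optics.get_image(name): name is "scene" or "side" or "wrist"; returns a dict with "pixels" (384x512x3 uint8, blue, green, red), "K" (3x3 intrinsics, pixels), "k1" (the pictures are not rectified: a ray, as slopes to the right and down, at radius r is drawn at 1 + k1 r^2 times it, then the intrinsics apply), "rvec" (rotation vector, rad) and "tvec" (3), from world to camera coordinates, as OpenCV has them; the wrist camera has in their place "T_tool_cam" (4x4, takes a point from camera to tool coordinates, whose origin is the TCP and whose axes are the flange's). Camera axes: x right, y down, z forward; pixel columns grow to the right and rows downward; lengths in m; the calibration is good to about 2 mm. A picture is of the moment at which its call begins: read the wrist's pose just before it. There is no depth.
- sign_off(): hands the job in; it is judged then, once.
The state is a dict: "clock": time; "qpos": joint angles; "qd": joint speeds; "effort": joint torques, N m; "position": TCP position; "ee_rot": TCP orientation; "contact_force": force on the tool from outside, world axes, zero at the start; "moment": the same for the moment, N m; "width": finger opening in m; "gripper_force": force on a finger pad.
Only numpy, scipy, OpenCV 4.12 (cv2) and the standard library are available. Lean on these libraries where they do the work, as an engineer would, in place of code of your own. Each camera call takes 0.05 s, during which the arm holds its last target. There are 200 camera calls.

TASK

Pick up the pine block and use its end to nudge the metal slide along its jig, slowly and gently in small taps, until it rests home against the stop hidden inside the grey hood; do not force the stop, and do not push the slide with the gripper itself. Leave the slide against the stop and lay the pine block back flat on the bench, clear of the jig, without disturbing the other things around.

Things in the scene. Friction and masses are not known exactly. Their poses are not given: they have to be found in the camera images.
- jig: Dark steel bed plate 300 x 96 x 8 mm fixed to the bench, with two low guide rails (9 mm wide, centred 28 mm either side of its middle line, tops 14 mm above the bench). Origin: underside of the bed on the middle line, straight below the hood's mouth. +x is the pushing direction, into the hood; the bed runs from x = -190 to +110 mm; z up.
- hood: Grey sheet-metal hood fixed on the jig, same origin and axes as the jig: 105 mm long (x = 0 to 105), 86 mm wide, roof 57.5 mm above the bench with a round thumb screw up to 72 mm; open only at the mouth (x = 0). The stop is inside, out of sight.
- hood_mouth (a point): Centre of the hood's mouth, 30 mm above the bench. The hidden rubber-faced stop has its face 35 to 75 mm behind it, elsewhere each time; no reading tells where. A spring pin stands 3 mm proud of that face and is pressed flush as the slide comes home (up to 0.9 N, less than the slide's friction, so the slide stays put). The stop must never bear over 18 N; its rubber gives 1 mm per 6 N.
- slide: Loose aluminium slide block 120 long (x) x 44 wide x 40 mm high, 0.57 kg, on the bed (8 mm above the bench) between the rails, 1.5 mm play each side; its front starts within 10 mm of the hood's mouth. Origin: centre of its underside, axes along the jig's; rear face to push on (dark plate 44 x 46 mm) at x = -60. It drags with a steady 2 to 6 N on its oiled bed, travels 25 to 85 mm; the rear stays outside the hood.
- pine_block: The pushing tool: pine offcut 44 wide (x) x 90 long (y) x 34 mm high (z), 0.11 kg, lying flat on the bench left of the jig. Origin: centre of its underside. Grip it across the 44 mm with its long axis along the push; with its underside 18 mm above the bench (10 mm above the bed), fingers that grip near its foot pass over the rails.
- grey_box: Bystander: grey plastic box with a lid, 50 x 70 x 33 mm; origin at the centre of its underside.
- masking_tape: Bystander: roll of pale masking tape, 68 mm across, 24 mm high; origin at the centre of its underside.
- cutters: Bystander: side cutters with yellow handles, 53 x 120 x 11 mm; origin at the centre of its underside.
There are look-alikes about, which are no part of the job. There is more than one size of the pine_block; the one meant has the size given above. There is more than one size of the slide; the job needs the largest.

How it is judged:
On the way:
1. the pine block pushes the slide along (over 1 N, slide at least 12 mm from its start) (contact force between pine_block and slide above 1 N and distance of slide from where it was at the start of the episode above 0.012 m), for 0.05 s.
At the end, for the whole second after the job is handed in: The slide lies at rest on its bed with its front within 1.5 mm of the hidden stop (it still presses the stop's spring pin at least half way in, over 0.45 N), and the pine block lies still and flat on the bench (underside within 6 mm of it, level within 0.1 rad), touching neither jig nor slide (contact force between slide and hood above 0.45 N and height (world z) of slide below 0.02 m and angle between each of slide, pine_block's own z axis and vertical below 0.1 rad and linear speed of each of slide, pine_block below 0.005 m/s and height (world z) of pine_block below 0.006 m and contact force between pine_block and jig below 0.02 N and contact force between pine_block and slide below 0.02 N).
It fails at once if the hidden stop is forced (slide on stop or hood with more than 18 N) (contact force between slide and hood above 18 N).
It fails at once if the fingers or the arm push the slide (over 1 N) (contact force between any of the fingers, the arm and slide above 1 N).
It fails at once if the slide is shoved (faster than 0.12 m/s) (linear speed of slide above 0.12 m/s).
It fails at once if a bystander is moved by more than 30 mm (distance of any of grey_box, masking_tape, cutters from where it was at the start of the episode above 0.03 m).
It also fails if it takes over 69 s, if anything falls off the work surface, if the arm or the gripper's body presses on something with over 40 N, if the wrist force passes 120 N, or if a joint passes its speed limit or range.

## Working session

There is one attempt and no reset: what is moved stays moved. The work goes in short steps, Python scripts to look and compute and a tool call to move; the robot and the scene stay as the last step left them, time stands still between calls to the robot, and variables do not carry over. Pictures are saved under pics/ and viewed, at most 10 in all, crops included, and the job is handed in when it is done.

Besides the shell and the picture viewer there is one more tool, called after "Call:" as a command line: name --argument value ..., lists and objects as JSON in quotes. send_rows: Moves the arm, as the interface text tells. Its arguments: {"type":"object","properties":{"increments":{"type":"array"},"newtons":{"type":"number"}},"required":["increments"]}

```bash
mkdir -p pics
cat > h.py <<'E'
import numpy as np, cv2
from scipy.spatial.transform import Rotation as R
from rig import get_state, optics
def cam(name):
    s=get_state(); d=optics.get_image(name); K=np.array(d["K"])
    if name=="wrist":
        T=np.eye(4); q=s["ee_rot"]; T[:3,:3]=R.from_quat([q[1],q[2],q[3],q[0]]).as_matrix(); T[:3,3]=s["position"]
        M=T@np.array(d["T_tool_cam"]); Rw,c=M[:3,:3],M[:3,3]
    else:
        Rc=cv2.Rodrigues(np.array(d["rvec"],float))[0]; Rw=Rc.T; c=-Rc.T@np.array(d["tvec"],float).ravel()
    return dict(px=d["pixels"],K=K,k1=d["k1"],Rw=Rw,c=c)
def save(C,fn): 
    cv2.imwrite(fn,C["px"]); np.savez(fn+".npz",**C)
def load(fn): return dict(np.load(fn+".npz"))
def ray(C,u,v):
    K=C["K"];x=(u-K[0,2])/K[0,0];y=(v-K[1,2])/K[1,1];a,b=x,y
    for _ in range(20):
        f=1+C["k1"]*(a*a+b*b); a,b=x/f,y/f
    return C["Rw"]@np.array([a,b,1])
def at(C,u,v,z):
    d=ray(C,u,v); return C["c"]+d*(z-C["c"][2])/d[2]
def proj(C,P):
    p=C["Rw"].T@(np.array(P)-C["c"]); a,b=p[0]/p[2],p[1]/p[2]; f=1+C["k1"]*(a*a+b*b)
    return C["K"][0,0]*a*f+C["K"][0,2],C["K"][1,1]*b*f+C["K"][1,2]
E
python3 - <<'E'
from h import *
ims=[]
for n in ["scene","side","wrist"]:
    C=cam(n); save(C,f"pics/{n}0.png"); print(n,C["c"].round(3),C["Rw"][:,2].round(2),C["K"][0,0],C["k1"]); ims.append(C["px"])
cv2.imwrite("pics/a.png",cv2.resize(ims[0],(800,600),interpolation=cv2.INTER_CUBIC))
cv2.imwrite("pics/b.png",cv2.resize(ims[1],(800,600),interpolation=cv2.INTER_CUBIC))
print(get_state())
E
```

```text
scene [0.009 0.864 0.786] [ 0.44 -0.63 -0.63] 419.91301266610486 -0.15542405523829741
side [ 0.401 -1.015  0.835] [ 0.09  0.82 -0.56] 444.11069291121385 0.05237962438252477
wrist [0.575 0.079 0.373] [-0.   -0.31 -0.95] 328.38313248563617 0.03275749707779462
{'clock': 0.15, 'qpos': array([-1.20959561e-01,  2.76462242e-01,  1.50580915e+00,  1.88282710e-05,
        1.36066901e+00, -1.21036179e-01]), 'qd': array([-4.75168063e-05, -1.99852675e-03, -4.49413409e-03,  9.21392614e-05,
        4.12845402e-04,  2.09832941e-03]), 'effort': array([ 9.65923646e-04, -4.17143512e+01, -2.46032345e+01, -1.26433165e-04,
        7.58384820e-03, -3.43765259e-05]), 'position': array([5.74635633e-01, 6.89147546e-05, 2.30644495e-01]), 'ee_rot': array([-5.36206045e-04,  7.07080924e-01,  7.07132316e-01, -4.08252790e-04]), 'contact_force': array([-0.25158446,  0.18305955, -0.46813531]), 'moment': array([-0.00881887,  0.02482034, -0.00569422]), 'gripper_force': 0.0, 'width': 0.0854614233526948}
```

View pics/a.png

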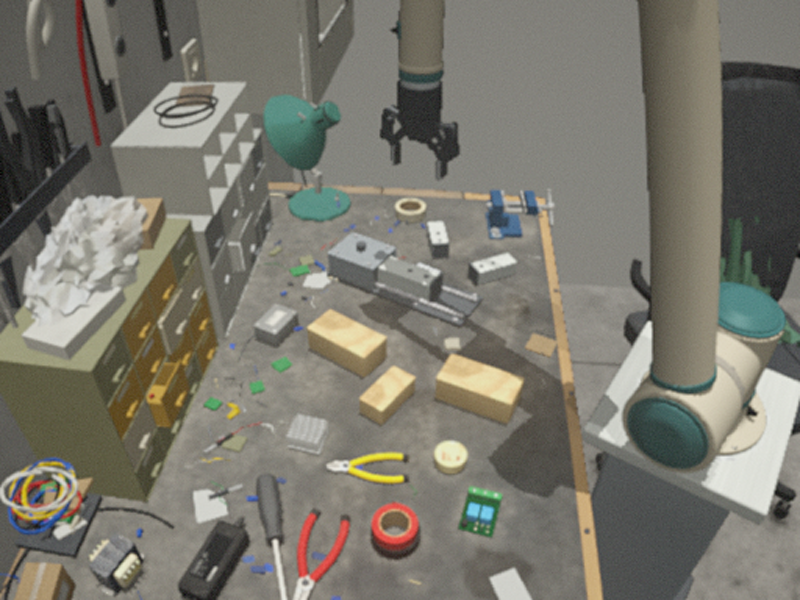

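View pics/b.png

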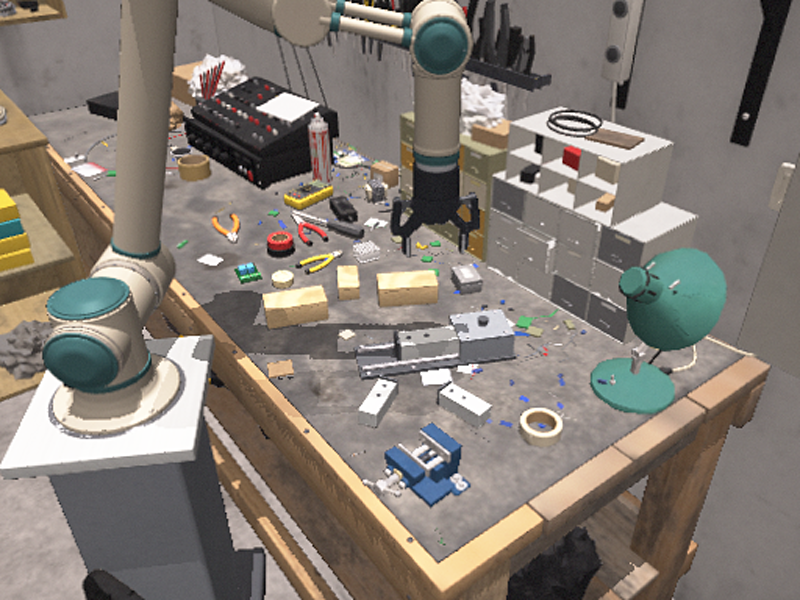

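The scene picture shows three pine blocks, at (346,342), (387,394) and (478,387). The slide in the jig is at (410,278), with smaller loose look-alikes at (438,240) and (492,268). I'll take crops to measure them.

Run:
```python
from h import *
C=load("pics/scene0.png"); D=load("pics/side0.png")
a=C["px"][140:275,160:340]; b=D["px"][165:245,160:340]
cv2.imwrite("pics/c.png",cv2.resize(a,None,fx=4.4,fy=4.4,interpolation=cv2.INTER_CUBIC))
cv2.imwrite("pics/d.png",cv2.resize(b,None,fx=4.4,fy=4.4,interpolation=cv2.INTER_CUBIC))
for n,u,v in [("A",346,342),("B",387,394),("C",478,387),("slide",410,278)]: print(n,at(C,u*.64,v*.64,0.034).round(3))
```

```text
A [0.551 0.247 0.034]
B [0.424 0.303 0.034]
C [0.316 0.208 0.034]
slide [0.564 0.036 0.034]
```

View pics/c.png

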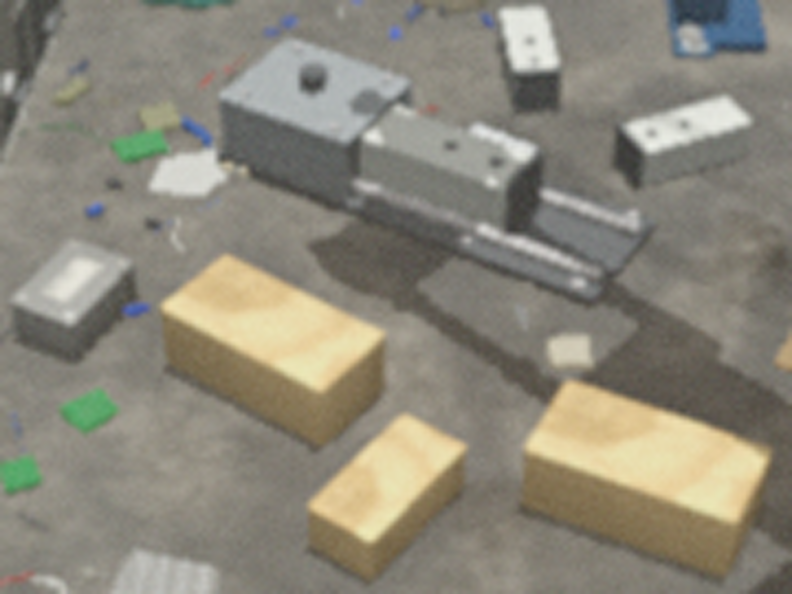

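View pics/d.png

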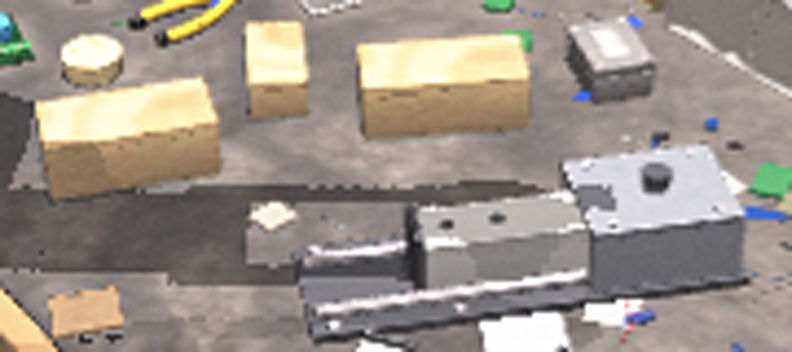

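Crop c: the small block at about (387,495) has top corners (407,415), (466,449), (371,540) and (309,507). The hood top is at (315,90), the slide at (450,160), and the bed's rear corners are at (597,297) and (652,228). Crop d shows the same items from the right.

Run:
```python
from h import *
C=load("pics/scene0.png"); D=load("pics/side0.png")
f=lambda x,y:at(C,160+x/4.4-.4,140+y/4.4-.4,Z)
g=lambda x,y:at(D,160+x/4.4-.4,165+y/4.4-.4,Z)
def show(n,L):
    P=np.array(L); print(n,P[:,:2].round(4).tolist(),"mean",P.mean(0)[:2].round(4), "edges",[ (round(float(np.linalg.norm(P[i]-P[i-1])),3),round(float(np.degrees(np.arctan2(*(P[i]-P[i-1])[1::-1]))),1)) for i in range(len(P))])
Z=.034
show("B scene",[f(407,415),f(466,449),f(371,540),f(309,507)])
show("B side",[g(247,22),g(304,22),g(308,82),g(250,83)])
show("A scene",[f(226,256),f(385,338),f(322,390),f(163,310)])
show("C scene",[f(570,382),f(769,455),f(735,528),f(524,458)])
Z=.0575
show("hood scene",[f(292,40),f(410,85),f(345,145),f(220,97)])
show("hood side",[g(563,158),g(708,147),g(745,215),g(592,232)])
Z=.008
show("bed scene",[f(597,293),f(652,226)]); show("bed side",[g(300,258),g(315,332),g(748,276)])
Z=.048
show("slide top side",[g(587,195),g(588,228),g(427,247),g(415,210)]); show("slide top scene",[f(388,110),f(362,140),f(510,188),f(540,153)])
Z=.033; show("box",[f(70,240),f(133,262),f(72,328),f(14,295)])
```

```text
B scene [[0.4519, 0.2454], [0.4088, 0.2483], [0.4119, 0.3345], [0.4538, 0.335]] mean [0.4316 0.2908] edges [(0.09, -91.3), (0.043, 176.2), (0.086, 87.9), (0.042, 0.7)]
B side [[0.4122, 0.336], [0.4573, 0.3297], [0.4542, 0.2404], [0.4103, 0.2451]] mean [0.4335 0.2878] edges [(0.091, 88.8), (0.046, -8.0), (0.089, -92.0), (0.044, 173.9)]
A scene [[0.6293, 0.1959], [0.5012, 0.1995], [0.5045, 0.2575], [0.6274, 0.2586]] mean [0.5656 0.2279] edges [(0.063, -88.3), (0.128, 178.4), (0.058, 86.7), (0.123, 0.5)]
C scene [[0.3897, 0.1673], [0.2654, 0.1529], [0.2551, 0.2133], [0.3781, 0.2352]] mean [0.3221 0.1922] edges [(0.069, -80.3), (0.125, -173.4), (0.061, 99.6), (0.125, 10.1)]
hood scene [[0.728, 0.0023], [0.6256, -0.0006], [0.6198, 0.0818], [0.7238, 0.0874]] mean [0.6743 0.0427] edges [(0.085, -87.2), (0.102, -178.4), (0.083, 94.0), (0.104, 3.1)]
hood side [[0.6215, 0.0812], [0.724, 0.0806], [0.7292, -0.0006], [0.6251, -0.0054]] mean [0.675  0.0389] edges [(0.087, 92.4), (0.103, -0.3), (0.081, -86.3), (0.104, -177.4)]
bed scene [[0.4324, 0.0624], [0.4378, -0.0184]] mean [0.4351 0.022 ] edges [(0.081, 93.8), (0.081, -86.2)]
bed side [[0.4344, 0.0569], [0.4389, -0.0235], [0.7345, -0.0039]] mean [0.5359 0.0098] edges [(0.306, 168.6), (0.081, -86.8), (0.296, 3.8)]
slide top side [[0.6325, 0.0487], [0.6261, 0.0116], [0.5169, 0.0055], [0.5138, 0.0475]] mean [0.5723 0.0283] edges [(0.119, 0.6), (0.038, -99.8), (0.109, -176.8), (0.042, 94.2)]
slide top scene [[0.6283, 0.0218], [0.6219, 0.0604], [0.5114, 0.0466], [0.516, 0.0026]] mean [0.5694 0.0329] edges [(0.114, 9.7), (0.039, 99.4), (0.111, -172.9), (0.044, -84.0)]
box [[0.7229, 0.2416], [0.6746, 0.2342], [0.6627, 0.303], [0.7138, 0.3019]] mean [0.6935 0.2701] edges [(0.061, -81.4), (0.049, -171.3), (0.07, 99.8), (0.051, -1.2)]
```

Block B (about 44 x 89 mm, centre near (0.4325, 0.289), long axis along world y) is the match. A and C measure about 60 x 125 mm, so they are too large. The slide in the jig is the largest of its kind. I'll check the jig in the wrist view and move above the block.

Call:
send_rows --increments '[{"gripper":-1,"linear":[-0.02,0.04,-0.01],"delta_rot":[0,0,0]},{"gripper":-1,"linear":[-0.04,0.08,-0.02],"delta_rot":[0,0,0]},{"gripper":-1,"linear":[-0.06,0.12,-0.03],"delta_rot":[0,0,0]},{"gripper":-1,"linear":[-0.08,0.16,-0.045],"delta_rot":[0,0,0]},{"gripper":-1,"linear":[-0.1,0.2,-0.06],"delta_rot":[0,0,0]},{"gripper":-1,"linear":[-0.12,0.24,-0.075],"delta_rot":[0,0,0]},{"gripper":-1,"linear":[-0.142,0.289,-0.09],"delta_rot":[0,0,0]},{"gripper":-1,"linear":[-0.142,0.289,-0.09],"delta_rot":[0,0,0]}]' --newtons 40

```text
clock: 0.95
position: [0.4291, 0.2924, 0.1394]
ee_rot: [-0.002, 0.705, 0.709, -0.002]
contact_force: [-0.3, -1.5, -0.3]
width: 0.0855
gripper_force: 0.0
```

Run:
```python
from h import *
C=cam("wrist"); save(C,"pics/wrist1.png"); s=get_state(); print(s["position"].round(4),s["ee_rot"].round(4),s["contact_force"].round(2))
cv2.imwrite("pics/e.png",cv2.resize(C["px"],(800,600),interpolation=cv2.INTER_CUBIC))
W=load("pics/wrist0.png")
cv2.imwrite("pics/f.png",cv2.resize(W["px"],(800,600),interpolation=cv2.INTER_CUBIC))
```

```text
[0.4304 0.2913 0.14  ] [-0.0009  0.7055  0.7087 -0.0012] [ 0.12  0.69 -0.73]
```

View pics/e.png

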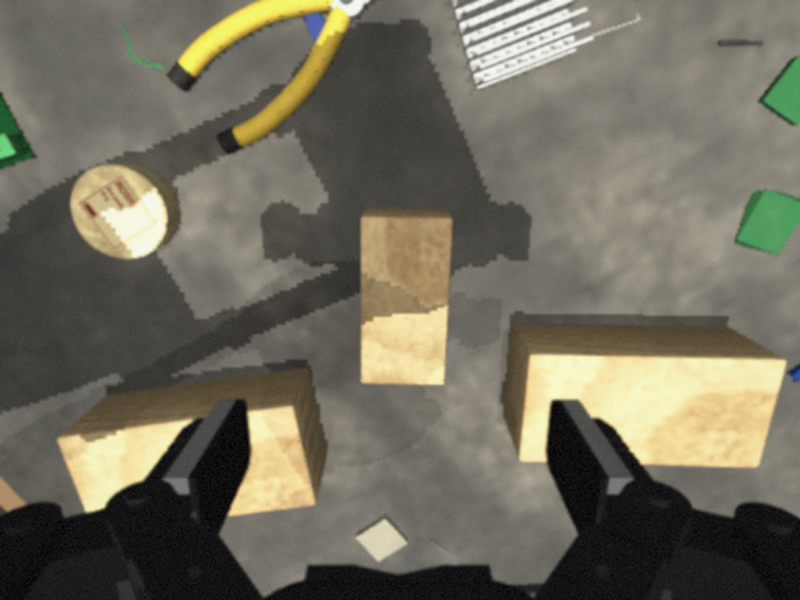

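View pics/f.png

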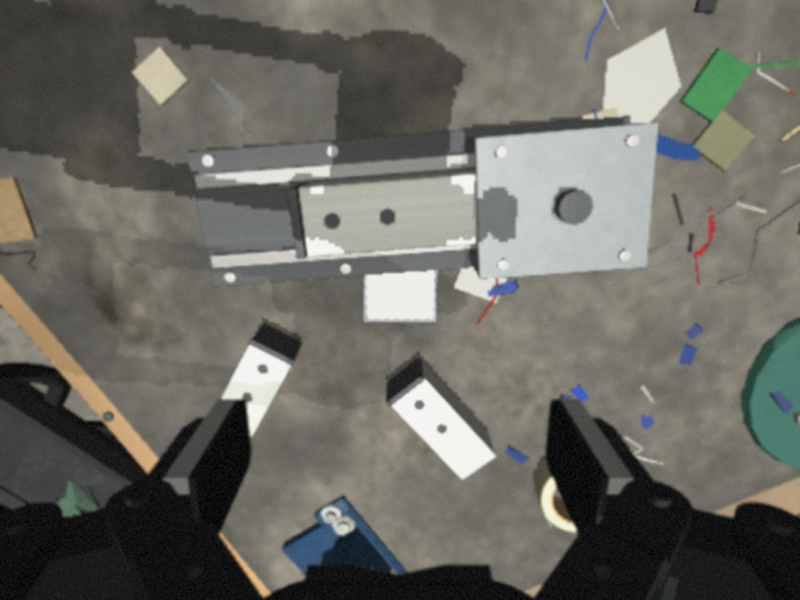

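Picture e: the target block is clear between the big ones, with top corners (362,214), (451,216), (444,384) and (361,383). Picture f: the hood top runs (476,140) to (647,266). The slide's rear plate is at (296,185) to (304,260), and the bed's rear corners are near (190,152) and (211,285).

Run:
```python
from h import *
C=load("pics/wrist1.png"); W=load("pics/wrist0.png")
def show(n,C,L,Z):
    P=np.array([at(C,u*.64,v*.64,Z) for u,v in L]); print(n,P[:,:2].round(4).tolist(),"mean",P.mean(0)[:2].round(4), "edges",[ (round(float(np.linalg.norm(P[i]-P[i-1])),3),round(float(np.degrees(np.arctan2(*(P[i]-P[i-1])[1::-1]))),1)) for i in range(len(P))])
show("B",C,[(362,214),(451,216),(444,384),(361,383)],.034)
show("hood",W,[(476,140),(657,124),(647,266),(481,278)],.0575)
show("bed",W,[(190,153),(211,284)],.008)
show("plate",W,[(296,185),(304,260)],.054)
show("rails",W,[(196,180),(469,160)],.014)
show("rails",W,[(212,262),(480,250)],.014)
show("slidetop",W,[(303,188),(475,175),(478,244),(308,257)],.048)
```

```text
B [[0.4113, 0.3349], [0.4542, 0.3342], [0.4539, 0.2444], [0.4094, 0.2446]] mean [0.4322 0.2895] edges [(0.09, 88.7), (0.043, -0.9), (0.09, -90.2), (0.045, 179.7)]
hood [[0.6202, 0.0757], [0.7235, 0.0839], [0.731, 0.0], [0.6275, -0.0078]] mean [0.6755 0.038 ] edges [(0.084, 95.0), (0.104, 4.5), (0.084, -84.9), (0.104, -175.7)]
bed [[0.4333, 0.0662], [0.4367, -0.0263]] mean [0.435 0.02 ] edges [(0.093, 92.1), (0.093, -87.9)]
plate [[0.5126, 0.0496], [0.5148, 0.003]] mean [0.5137 0.0263] edges [(0.047, 92.7), (0.047, -87.3)]
rails [[0.4373, 0.0489], [0.6224, 0.0625]] mean [0.5299 0.0557] edges [(0.186, -175.8), (0.186, 4.2)]
rails [[0.4416, -0.0082], [0.633, 0.0009]] mean [ 0.5373 -0.0037] edges [(0.192, -177.3), (0.192, 2.7)]
slidetop [[0.5157, 0.0473], [0.622, 0.0552], [0.626, 0.0122], [0.5163, 0.0035]] mean [0.57   0.0296] edges [(0.044, 90.9), (0.107, 4.3), (0.043, -84.6), (0.11, -175.5)]
```

Call:
send_rows --increments '[{"gripper":-1,"linear":[0,0.007,-0.03],"delta_rot":[0,0,0]},{"gripper":-1,"linear":[0,0.007,-0.065],"delta_rot":[0,0,0]},{"gripper":-1,"linear":[0,0.007,-0.1],"delta_rot":[0,0,0]},{"gripper":-1,"linear":[0,0.007,-0.125],"delta_rot":[0,0,0]},{"gripper":-1,"linear":[0,0.007,-0.134],"delta_rot":[0,0,0]},{"gripper":-1,"linear":[0,0.007,-0.134],"delta_rot":[0,0,0]},{"gripper":0.3,"linear":[0,0.007,-0.134],"delta_rot":[0,0,0]},{"gripper":1,"linear":[0,0.007,-0.134],"delta_rot":[0,0,0]}]' --newtons 40

```text
clock: 1.8
position: [0.4345, 0.2964, 0.0088]
ee_rot: [0.001, 0.707, 0.707, 0.002]
contact_force: [-0.4, 0.3, 0.4]
width: 0.0588
gripper_force: 0.0
```

Call:
send_rows --increments '[{"gripper":1,"linear":[0,0,0],"delta_rot":[0,0,0]},{"gripper":1,"linear":[0,0,0],"delta_rot":[0,0,0]},{"gripper":1,"linear":[0,0,0],"delta_rot":[0,0,0]},{"gripper":1,"linear":[0,0,0],"delta_rot":[0,0,0]},{"gripper":1,"linear":[0,0,0],"delta_rot":[0,0,0]}]'

```text
clock: 2.3
position: [0.434, 0.2964, 0.0088]
ee_rot: [0.001, 0.707, 0.707, 0.001]
contact_force: [0.4, -0.8, 6.7]
width: 0.0443
gripper_force: 42.4
```

Call:
send_rows --increments '[{"gripper":1,"linear":[0,0,0.025],"delta_rot":[0,0,0]},{"gripper":1,"linear":[0,0,0.06],"delta_rot":[0,0,0]},{"gripper":1,"linear":[0,-0.01,0.09],"delta_rot":[0,0,0.14]},{"gripper":1,"linear":[0,-0.04,0.1],"delta_rot":[0,0,0.28]},{"gripper":1,"linear":[0,-0.075,0.1],"delta_rot":[0,0,0.42]},{"gripper":1,"linear":[0,-0.11,0.1],"delta_rot":[0,0,0.56]},{"gripper":1,"linear":[0,-0.145,0.1],"delta_rot":[0,0,0.7]},{"gripper":1,"linear":[0,-0.18,0.1],"delta_rot":[0,0,0.84]}]'

```text
clock: 3.1
position: [0.4327, 0.1148, 0.1077]
ee_rot: [0.0, 0.354, 0.935, 0.0]
contact_force: [0.2, 0.3, -1.1]
width: 0.0442
gripper_force: 41.6
```

Call:
send_rows --increments '[{"gripper":1,"linear":[0,-0.03,0],"delta_rot":[0,0,0.14]},{"gripper":1,"linear":[0,-0.055,0],"delta_rot":[0,0,0.28]},{"gripper":1,"linear":[0,-0.075,0],"delta_rot":[0,0,0.42]},{"gripper":1,"linear":[0,-0.09,0],"delta_rot":[0,0,0.56]},{"gripper":1,"linear":[0,-0.094,0],"delta_rot":[0,0,0.7]},{"gripper":1,"linear":[0,-0.094,0],"delta_rot":[0,0,0.804]},{"gripper":1,"linear":[0,-0.094,0],"delta_rot":[0,0,0.804]},{"gripper":1,"linear":[0,-0.094,0],"delta_rot":[0,0,0.804]}]'

```text
clock: 3.9
position: [0.4329, 0.0221, 0.1075]
ee_rot: [0.0, -0.036, 0.999, 0.0]
contact_force: [-0.9, 0.1, -0.9]
width: 0.0445
gripper_force: 41.6
```

Run:
```python
from h import *
C=cam("wrist"); save(C,"pics/wrist2.png"); s=get_state(); print(s["position"].round(4),s["ee_rot"].round(4),s["contact_force"].round(2),s["clock"])
q=s["ee_rot"]; print(R.from_quat([q[1],q[2],q[3],q[0]]).as_matrix().round(4))
cv2.imwrite("pics/g.png",cv2.resize(C["px"],(800,600),interpolation=cv2.INTER_CUBIC))
```

```text
[0.4329 0.0222 0.1074] [ 1.000e-04 -3.590e-02  9.994e-01  0.000e+00] [ 1.63 -0.25 -0.8 ] 3.95
[[-9.974e-01 -7.170e-02  2.000e-04]
 [-7.170e-02  9.974e-01  1.000e-04]
 [-2.000e-04  1.000e-04 -1.000e+00]]
```

View pics/g.png

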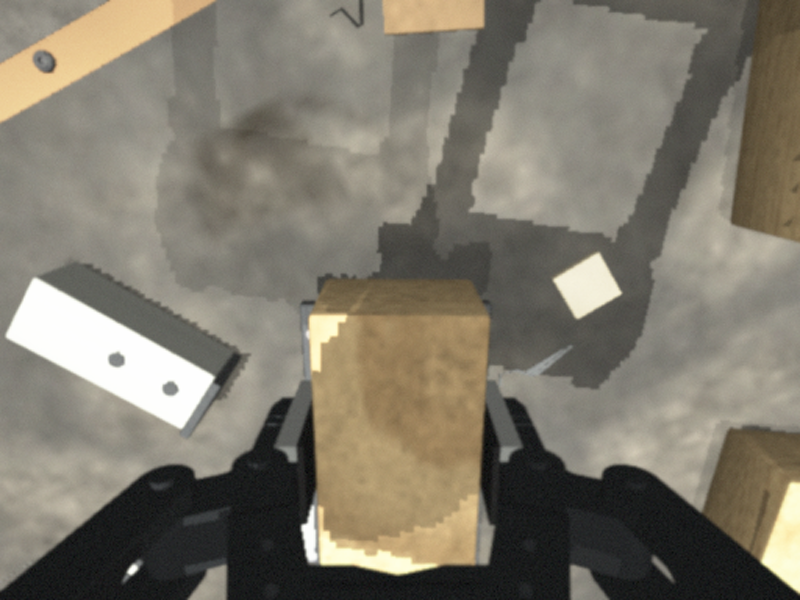

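The pine block sits square in the grip and in line with the jig. Its rear end is at (400,285) in the picture. Next I'll lower it to pushing height and approach.

Call:
send_rows --increments '[{"gripper":1,"linear":[0,-0.001,-0.03],"delta_rot":[0,0,0]},{"gripper":1,"linear":[0,-0.001,-0.055],"delta_rot":[0,0,0]},{"gripper":1,"linear":[0,-0.001,-0.075],"delta_rot":[0,0,0]},{"gripper":1,"linear":[0,-0.001,-0.0805],"delta_rot":[0,0,0]},{"gripper":1,"linear":[0,-0.001,-0.0805],"delta_rot":[0,0,0]},{"gripper":1,"linear":[0,-0.001,-0.0805],"delta_rot":[0,0,0]}]'

```text
clock: 4.55
position: [0.4338, 0.021, 0.0275]
ee_rot: [0.001, -0.037, 0.999, -0.0]
contact_force: [0.0, 0.3, -0.9]
width: 0.0445
gripper_force: 41.5
```

Call:
send_rows --increments '[{"gripper":1,"linear":[0.003,0.0002,0],"delta_rot":[0,0,0]},{"gripper":1,"linear":[0.007,0.0005,0],"delta_rot":[0,0,0]},{"gripper":1,"linear":[0.011,0.0008,0],"delta_rot":[0,0,0]},{"gripper":1,"linear":[0.015,0.0011,0],"delta_rot":[0,0,0]},{"gripper":1,"linear":[0.018,0.0013,0],"delta_rot":[0,0,0]},{"gripper":1,"linear":[0.02,0.0015,0],"delta_rot":[0,0,0]},{"gripper":1,"linear":[0.02,0.0015,0],"delta_rot":[0,0,0]}]'

```text
clock: 5.25
position: [0.4534, 0.0225, 0.0268]
ee_rot: [0.0, -0.037, 0.999, 0.0]
contact_force: [0.2, 0.2, -1.6]
width: 0.0446
gripper_force: 41.5
```

Call:
send_rows --increments '[{"gripper":1,"linear":[0.002,0.0001,0],"delta_rot":[0,0,0]},{"gripper":1,"linear":[0.004,0.0003,0],"delta_rot":[0,0,0]},{"gripper":1,"linear":[0.006,0.0004,0],"delta_rot":[0,0,0]},{"gripper":1,"linear":[0.008,0.0006,0],"delta_rot":[0,0,0]}]'

```text
clock: 5.65
position: [0.4597, 0.0232, 0.0265]
ee_rot: [-0.001, -0.037, 0.999, 0.0]
contact_force: [-2.5, -0.4, -1.6]
width: 0.0443
gripper_force: 41.7
```

Call:
send_rows --increments '[{"gripper":1,"linear":[0.002,0.0001,0],"delta_rot":[0,0,0]},{"gripper":1,"linear":[0.004,0.0003,0],"delta_rot":[0,0,0]},{"gripper":1,"linear":[0.006,0.0004,0],"delta_rot":[0,0,0]}]'

```text
clock: 5.95
position: [0.467, 0.0235, 0.0267]
ee_rot: [-0.0, -0.037, 0.999, 0.0]
contact_force: [-1.6, 0.4, -2.9]
width: 0.0441
gripper_force: 41.4
```

Call:
send_rows --increments '[{"gripper":1,"linear":[0.002,0.0001,0],"delta_rot":[0,0,0]},{"gripper":1,"linear":[0.004,0.0003,0],"delta_rot":[0,0,0]},{"gripper":1,"linear":[0.006,0.0004,0],"delta_rot":[0,0,0]}]'

```text
clock: 6.25
position: [0.4732, 0.0239, 0.0268]
ee_rot: [-0.0, -0.037, 0.999, 0.0]
contact_force: [-2.4, -0.5, -2.0]
width: 0.0445
gripper_force: 41.4
```

Call:
send_rows --increments '[{"gripper":1,"linear":[0.002,0.0001,0],"delta_rot":[0,0,0]},{"gripper":1,"linear":[0.004,0.0003,0],"delta_rot":[0,0,0]}]'

```text
clock: 6.45
position: [0.4772, 0.0242, 0.0268]
ee_rot: [-0.0, -0.037, 0.999, 0.0]
contact_force: [-2.8, -0.6, -1.4]
width: 0.0444
gripper_force: 41.4
```

Call:
send_rows --increments '[{"gripper":1,"linear":[0.001,0.0001,0],"delta_rot":[0,0,0]},{"gripper":1,"linear":[0.002,0.0001,0],"delta_rot":[0,0,0]}]'

```text
clock: 6.65
position: [0.479, 0.0243, 0.0268]
ee_rot: [-0.0, -0.037, 0.999, 0.0]
contact_force: [-3.0, 0.3, -1.9]
width: 0.0444
gripper_force: 41.5
```

Call:
send_rows --increments '[{"gripper":1,"linear":[0.0015,0.0001,0],"delta_rot":[0,0,0]},{"gripper":1,"linear":[0.003,0.0002,0],"delta_rot":[0,0,0]}]'

```text
clock: 6.85
position: [0.4821, 0.0245, 0.0269]
ee_rot: [0.0, -0.037, 0.999, 0.0]
contact_force: [-2.4, 0.0, -1.6]
width: 0.044
gripper_force: 41.5
```

Call:
send_rows --increments '[{"gripper":1,"linear":[0.001,0.0001,0],"delta_rot":[0,0,0]},{"gripper":1,"linear":[0.002,0.0002,0],"delta_rot":[0,0,0]}]'

```text
clock: 7.05
position: [0.4841, 0.0247, 0.0269]
ee_rot: [-0.0, -0.037, 0.999, 0.0]
contact_force: [-2.7, -0.6, -0.7]
width: 0.0444
gripper_force: 41.4
```

Call:
send_rows --increments '[{"gripper":1,"linear":[0.001,0.0001,0],"delta_rot":[0,0,0]},{"gripper":1,"linear":[0.002,0.0001,0],"delta_rot":[0,0,0]}]'

```text
clock: 7.25
position: [0.4861, 0.0248, 0.0269]
ee_rot: [-0.0, -0.037, 0.999, 0.0]
contact_force: [-2.4, -0.1, -1.2]
width: 0.0442
gripper_force: 41.5
```

Call:
send_rows --increments '[{"gripper":1,"linear":[0.001,0.0001,0],"delta_rot":[0,0,0]},{"gripper":1,"linear":[0.002,0.0002,0],"delta_rot":[0,0,0]}]'

```text
clock: 7.45
position: [0.4881, 0.025, 0.0268]
ee_rot: [-0.0, -0.037, 0.999, 0.0]
contact_force: [-2.3, 0.6, -0.9]
width: 0.0442
gripper_force: 41.5
```

Call:
send_rows --increments '[{"gripper":1,"linear":[0.001,0.0001,0],"delta_rot":[0,0,0]},{"gripper":1,"linear":[0.002,0.0001,0],"delta_rot":[0,0,0]}]'

```text
clock: 7.65
position: [0.4901, 0.0251, 0.0268]
ee_rot: [-0.0, -0.037, 0.999, 0.0]
contact_force: [-2.3, 0.3, -1.0]
width: 0.0443
gripper_force: 41.5
```

Call:
send_rows --increments '[{"gripper":1,"linear":[0.001,0.0001,0],"delta_rot":[0,0,0]},{"gripper":1,"linear":[0.002,0.0002,0],"delta_rot":[0,0,0]}]'

```text
clock: 7.85
position: [0.4921, 0.0253, 0.0268]
ee_rot: [-0.0, -0.037, 0.999, 0.0]
contact_force: [-2.9, 0.1, -0.3]
width: 0.0442
gripper_force: 41.5
```

Call:
send_rows --increments '[{"gripper":1,"linear":[0.001,0.0001,0],"delta_rot":[0,0,0]},{"gripper":1,"linear":[0.002,0.0001,0],"delta_rot":[0,0,0]}]'

```text
clock: 8.05
position: [0.4941, 0.0254, 0.0268]
ee_rot: [-0.0, -0.037, 0.999, 0.0]
contact_force: [-2.4, -0.1, 0.7]
width: 0.0441
gripper_force: 41.5
```

Call:
send_rows --increments '[{"gripper":1,"linear":[0.001,0.0001,0],"delta_rot":[0,0,0]},{"gripper":1,"linear":[0.002,0.0002,0],"delta_rot":[0,0,0]}]'

```text
clock: 8.25
position: [0.4961, 0.0256, 0.0268]
ee_rot: [-0.0, -0.037, 0.999, 0.0]
contact_force: [-3.2, 1.0, -0.4]
width: 0.0442
gripper_force: 41.5
```

Call:
send_rows --increments '[{"gripper":1,"linear":[0.001,0.0001,0],"delta_rot":[0,0,0]},{"gripper":1,"linear":[0.002,0.0001,0],"delta_rot":[0,0,0]}]'

```text
clock: 8.45
position: [0.4981, 0.0257, 0.0268]
ee_rot: [0.0, -0.037, 0.999, 0.0]
contact_force: [-2.7, -0.7, -0.1]
width: 0.0442
gripper_force: 41.5
```

Call:
send_rows --increments '[{"gripper":1,"linear":[0.001,0.0001,0],"delta_rot":[0,0,0]},{"gripper":1,"linear":[0.002,0.0002,0],"delta_rot":[0,0,0]}]'

```text
clock: 8.65
position: [0.5001, 0.0259, 0.0268]
ee_rot: [0.0, -0.037, 0.999, 0.0]
contact_force: [-2.9, -1.8, -1.0]
width: 0.0442
gripper_force: 41.5
```

Call:
send_rows --increments '[{"gripper":1,"linear":[0.001,0.0001,0],"delta_rot":[0,0,0]},{"gripper":1,"linear":[0.002,0.0001,0],"delta_rot":[0,0,0]}]'

```text
clock: 8.85
position: [0.5021, 0.026, 0.0268]
ee_rot: [0.0, -0.037, 0.999, 0.0]
contact_force: [-2.8, 0.5, -0.8]
width: 0.044
gripper_force: 41.5
```

Call:
send_rows --increments '[{"gripper":1,"linear":[0.001,0.0001,0],"delta_rot":[0,0,0]},{"gripper":1,"linear":[0.002,0.0002,0],"delta_rot":[0,0,0]}]'

```text
clock: 9.05
position: [0.5041, 0.0262, 0.0268]
ee_rot: [0.0, -0.037, 0.999, 0.0]
contact_force: [-3.6, 0.2, 0.2]
width: 0.0441
gripper_force: 41.5
```

Call:
send_rows --increments '[{"gripper":1,"linear":[0.001,0.0001,0],"delta_rot":[0,0,0]},{"gripper":1,"linear":[0.0015,0.0001,0],"delta_rot":[0,0,0]}]'

```text
clock: 9.25
position: [0.5057, 0.0263, 0.0268]
ee_rot: [0.0, -0.037, 0.999, 0.0]
contact_force: [-1.7, -0.7, -1.2]
width: 0.0443
gripper_force: 41.5
```

Call:
send_rows --increments '[{"gripper":1,"linear":[0.001,0.0001,0],"delta_rot":[0,0,0]},{"gripper":1,"linear":[0.002,0.0002,0],"delta_rot":[0,0,0]}]'

```text
clock: 9.45
position: [0.5076, 0.0265, 0.0268]
ee_rot: [0.0, -0.037, 0.999, 0.0]
contact_force: [-2.3, 0.1, 0.1]
width: 0.0445
gripper_force: 41.6
```

Call:
send_rows --increments '[{"gripper":1,"linear":[0.001,0.0001,0],"delta_rot":[0,0,0]},{"gripper":1,"linear":[0.002,0.0001,0],"delta_rot":[0,0,0]}]'

```text
clock: 9.65
position: [0.5096, 0.0266, 0.0268]
ee_rot: [-0.0, -0.037, 0.999, 0.0]
contact_force: [-3.2, 0.2, -0.6]
width: 0.0443
gripper_force: 41.6
```

Call:
send_rows --increments '[{"gripper":1,"linear":[0.001,0.0001,0],"delta_rot":[0,0,0]},{"gripper":1,"linear":[0.002,0.0002,0],"delta_rot":[0,0,0]}]'

```text
clock: 9.85
position: [0.5116, 0.0268, 0.0268]
ee_rot: [-0.0, -0.037, 0.999, 0.0]
contact_force: [-3.0, -0.5, -0.4]
width: 0.0441
gripper_force: 41.6
```

Call:
send_rows --increments '[{"gripper":1,"linear":[0.001,0.0001,0],"delta_rot":[0,0,0]},{"gripper":1,"linear":[0.002,0.0001,0],"delta_rot":[0,0,0]}]'

```text
clock: 10.05
position: [0.5136, 0.0269, 0.0268]
ee_rot: [0.0, -0.037, 0.999, 0.0]
contact_force: [-3.1, 0.3, -0.7]
width: 0.0445
gripper_force: 41.6
```

Call:
send_rows --increments '[{"gripper":1,"linear":[0.001,0.0001,0],"delta_rot":[0,0,0]},{"gripper":1,"linear":[0.002,0.0002,0],"delta_rot":[0,0,0]}]'

```text
clock: 10.25
position: [0.5156, 0.0271, 0.0268]
ee_rot: [-0.0, -0.037, 0.999, 0.0]
contact_force: [-2.8, 0.1, 0.3]
width: 0.0442
gripper_force: 41.6
```

Call:
send_rows --increments '[{"gripper":1,"linear":[0.001,0.0001,0],"delta_rot":[0,0,0]},{"gripper":1,"linear":[0.002,0.0001,0],"delta_rot":[0,0,0]}]'

```text
clock: 10.45
position: [0.5172, 0.0272, 0.0268]
ee_rot: [-0.0, -0.037, 0.999, 0.0]
contact_force: [-3.6, 0.0, 1.1]
width: 0.0441
gripper_force: 41.7
```

The tip is lagging slightly, so I'll hold to take a cleaner reading.

Call:
send_rows --increments '[{"gripper":1,"linear":[0,0,0],"delta_rot":[0,0,0]}]'

```text
clock: 10.55
position: [0.5175, 0.0272, 0.0268]
ee_rot: [-0.0, -0.037, 0.999, 0.0]
contact_force: [-3.6, 0.7, 0.6]
width: 0.044
gripper_force: 41.7
```

Call:
send_rows --increments '[{"gripper":1,"linear":[0.0005,0,0],"delta_rot":[0,0,0]}]'

```text
clock: 10.65
position: [0.5177, 0.0272, 0.0268]
ee_rot: [-0.0, -0.037, 0.999, 0.0]
contact_force: [-5.1, -0.9, 1.9]
width: 0.0442
gripper_force: 41.7
```

Call:
send_rows --increments '[{"gripper":1,"linear":[0.0005,0,0],"delta_rot":[0,0,0]}]'

```text
clock: 10.75
position: [0.518, 0.0272, 0.0268]
ee_rot: [-0.001, -0.037, 0.999, 0.0]
contact_force: [-6.5, -0.5, 1.3]
width: 0.0446
gripper_force: 41.8
```

Call:
send_rows --increments '[{"gripper":1,"linear":[0.0004,0,0],"delta_rot":[0,0,0]},{"gripper":1,"linear":[0.0004,0,0],"delta_rot":[0,0,0]}]'

```text
clock: 10.95
position: [0.518, 0.0272, 0.0267]
ee_rot: [-0.001, -0.037, 0.999, 0.0]
contact_force: [-6.1, -0.6, 1.2]
width: 0.0447
gripper_force: 41.8
```

Call:
send_rows --increments '[{"gripper":1,"linear":[0.0006,0,0],"delta_rot":[0,0,0]},{"gripper":1,"linear":[0.0006,0,0],"delta_rot":[0,0,0]}]'

```text
clock: 11.15
position: [0.5182, 0.0272, 0.0267]
ee_rot: [-0.001, -0.037, 0.999, 0.0]
contact_force: [-5.7, -1.4, 2.3]
width: 0.044
gripper_force: 41.9
```

Call:
send_rows --increments '[{"gripper":1,"linear":[0.0008,0,0],"delta_rot":[0,0,0]},{"gripper":1,"linear":[0.0008,0,0],"delta_rot":[0,0,0]}]'

```text
clock: 11.35
position: [0.5184, 0.0272, 0.0266]
ee_rot: [-0.002, -0.037, 0.999, 0.0]
contact_force: [-8.0, -1.4, 1.8]
width: 0.0443
gripper_force: 42.0
```

The force climbs as I advance, so the slide is firmly on the stop at about 5 N. I'll back off straight and carry the block back to its old spot.

Call:
send_rows --increments '[{"gripper":1,"linear":[-0.002,-0.0001,0],"delta_rot":[0,0,0]},{"gripper":1,"linear":[-0.005,-0.0004,0],"delta_rot":[0,0,0]},{"gripper":1,"linear":[-0.012,-0.0009,0],"delta_rot":[0,0,0]},{"gripper":1,"linear":[-0.025,-0.0018,0],"delta_rot":[0,0,0]},{"gripper":1,"linear":[-0.045,-0.003,0],"delta_rot":[0,0,0]},{"gripper":1,"linear":[-0.065,-0.0048,0],"delta_rot":[0,0,0]},{"gripper":1,"linear":[-0.086,-0.006,0.02],"delta_rot":[0,0,0]},{"gripper":1,"linear":[-0.086,-0.006,0.05],"delta_rot":[0,0,0]}]'

```text
clock: 12.15
position: [0.4277, 0.0216, 0.0755]
ee_rot: [-0.005, -0.036, 0.999, 0.001]
contact_force: [0.0, 0.1, -2.5]
width: 0.0439
gripper_force: 41.4
```

Call:
send_rows --increments '[{"gripper":1,"linear":[0,0,0.03],"delta_rot":[0,0,-0.14]},{"gripper":1,"linear":[0,0.03,0.035],"delta_rot":[0,0,-0.28]},{"gripper":1,"linear":[0,0.065,0.035],"delta_rot":[0,0,-0.42]},{"gripper":1,"linear":[0,0.1,0.035],"delta_rot":[0,0,-0.56]},{"gripper":1,"linear":[0,0.135,0.035],"delta_rot":[0,0,-0.7]},{"gripper":1,"linear":[0,0.17,0.035],"delta_rot":[0,0,-0.84]},{"gripper":1,"linear":[0,0.2,0.035],"delta_rot":[0,0,-0.98]},{"gripper":1,"linear":[0,0.23,0.035],"delta_rot":[0,0,-1.12]}]'

```text
clock: 12.95
position: [0.4336, 0.2523, 0.1119]
ee_rot: [0.0, 0.502, 0.865, 0.0]
contact_force: [1.7, -0.7, -1.0]
width: 0.0444
gripper_force: 41.4
```

Call:
send_rows --increments '[{"gripper":1,"linear":[0,0.02,0],"delta_rot":[0,0,-0.14]},{"gripper":1,"linear":[0,0.035,0],"delta_rot":[0,0,-0.28]},{"gripper":1,"linear":[0,0.045,0],"delta_rot":[0,0,-0.42]},{"gripper":1,"linear":[0,0.045,0],"delta_rot":[0,0,-0.524]},{"gripper":1,"linear":[0,0.045,0],"delta_rot":[0,0,-0.524]},{"gripper":1,"linear":[0,0.045,0],"delta_rot":[0,0,-0.524]}]'

```text
clock: 13.55
position: [0.4339, 0.2958, 0.1118]
ee_rot: [0.0, 0.706, 0.708, 0.0]
contact_force: [0.9, -0.4, -0.7]
width: 0.0445
gripper_force: 41.4
```

Call:
send_rows --increments '[{"gripper":1,"linear":[0,0.001,-0.03],"delta_rot":[0,0,0]},{"gripper":1,"linear":[0,0.001,-0.06],"delta_rot":[0,0,0]},{"gripper":1,"linear":[0,0.001,-0.085],"delta_rot":[0,0,0]},{"gripper":1,"linear":[0,0.001,-0.094],"delta_rot":[0,0,0]},{"gripper":1,"linear":[0,0.001,-0.099],"delta_rot":[0,0,0]},{"gripper":1,"linear":[0,0.001,-0.102],"delta_rot":[0,0,0]},{"gripper":1,"linear":[0,0.001,-0.102],"delta_rot":[0,0,0]}]'

```text
clock: 14.25
position: [0.435, 0.2974, 0.0105]
ee_rot: [0.0, 0.707, 0.707, 0.001]
contact_force: [0.3, -0.5, -0.5]
width: 0.0444
gripper_force: 41.5
```

Run:
```python
from h import *
D=cam("side"); save(D,"pics/side1.png"); s=get_state(); print(s["position"].round(4),s["contact_force"].round(2))
cv2.imwrite("pics/i.png",cv2.resize(D["px"][140:245,160:340],None,fx=4.4,fy=4.4,interpolation=cv2.INTER_CUBIC))
```

```text
[0.4351 0.2975 0.0107] [-0.04  0.41 -1.16]
```

View pics/i.png

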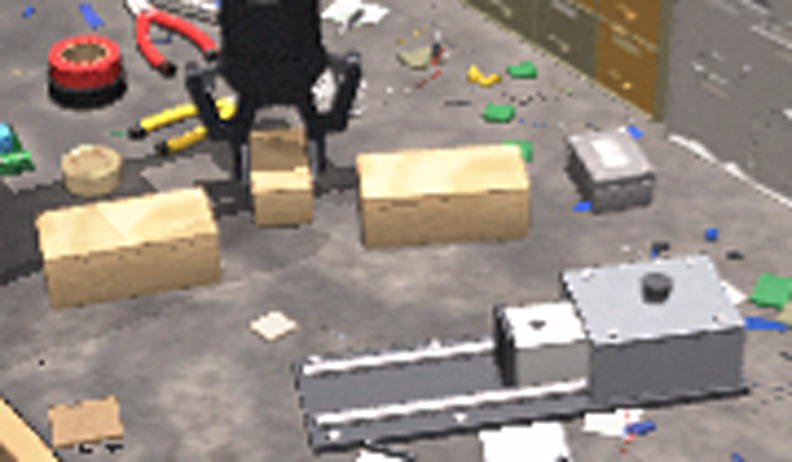

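The slide is deep in the hood, with its rear plate at (505,340). The block is about to touch down at (282,190), and the bystanders haven't moved. I'll lower the last bit, release and rise.

Call:
send_rows --increments '[{"gripper":1,"linear":[0,0,-0.001],"delta_rot":[0,0,0]},{"gripper":1,"linear":[0,0,-0.0018],"delta_rot":[0,0,0]},{"gripper":1,"linear":[0,0,-0.0018],"delta_rot":[0,0,0]},{"gripper":0.2,"linear":[0,0,-0.0018],"delta_rot":[0,0,0]},{"gripper":-1,"linear":[0,0,-0.0018],"delta_rot":[0,0,0]},{"gripper":-1,"linear":[0,0,-0.0018],"delta_rot":[0,0,0]},{"gripper":-1,"linear":[0,0,-0.0018],"delta_rot":[0,0,0]},{"gripper":-1,"linear":[0,0,-0.0018],"delta_rot":[0,0,0]}]'

```text
clock: 15.1
position: [0.4342, 0.2971, 0.0078]
ee_rot: [-0.0, 0.707, 0.707, -0.0]
contact_force: [0.3, 0.2, 0.1]
width: 0.0857
gripper_force: 0.0
```

Call:
send_rows --increments '[{"gripper":-1,"linear":[0,0,0.01],"delta_rot":[0,0,0]},{"gripper":-1,"linear":[0,0,0.03],"delta_rot":[0,0,0]},{"gripper":-1,"linear":[0,0,0.06],"delta_rot":[0,0,0]},{"gripper":-1,"linear":[0,0,0.1],"delta_rot":[0,0,0]},{"gripper":-1,"linear":[0,0,0.13],"delta_rot":[0,0,0]},{"gripper":-1,"linear":[0,0,0.13],"delta_rot":[0,0,0]},{"gripper":-1,"linear":[0,0,0.13],"delta_rot":[0,0,0]}]'

```text
clock: 15.8
position: [0.4346, 0.2973, 0.1392]
ee_rot: [0.0, 0.707, 0.707, 0.001]
contact_force: [0.2, -0.5, -1.4]
width: 0.0853
gripper_force: 0.0
```

Run:
```python
from h import *
C=cam("wrist"); s=get_state(); print(s["position"].round(4),s["width"])
cv2.imwrite("pics/j.png",C["px"])
```

```text
[0.4338 0.2969 0.138 ] 0.08530094632787026
```

View pics/j.png

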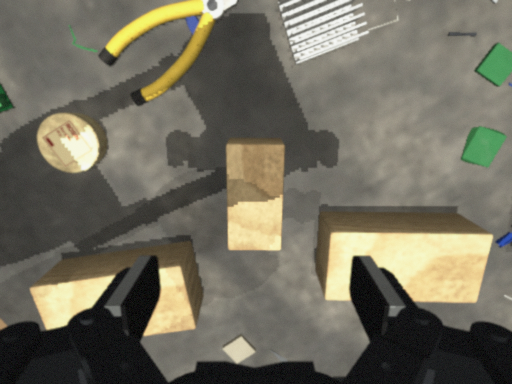

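The block lies flat at (255,195), back where it started and clear of everything. I'm handing in the job.

```bash
python3 -c "
from rig import sign_off
print(sign_off())"
```

```text
the job is handed in; nothing more can be done
None
```

The job is handed in: I nudged the slide with the pine block until rising force showed it on the hidden stop (about 5 N by estimate, against the 18 N limit), and the block is back flat on the bench, clear of the jig; the sign-off gave no verdict.

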